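# Bring the gear cutter round to the index arrow

## Robot

A 6-joint arm with a two-finger parallel gripper is mounted at the origin on the work surface. World frame = base frame: x ahead of the robot, y to its left, z up, the work surface at z = 0. Lengths are in m, angles in rad, forces in N, time in s.
With the tool pointing down it reaches from about 0.35 to 0.85 m from the base axis. Payload 8.1 kg.
Tool frame: the origin (TCP) lies at the very end of the fingers, on their centre line; the grasp point (between the pads) lies 19 mm behind it; z points along the fingers, y is the direction in which the jaws open and shut (so a half turn about z gives the same grasp; the last joint's range is limited). The gripper opens to 93 mm and grips with 3 to 60 N. Pads are 15 mm wide; open, the fingers measure 128 mm over their backs; the gripper's body (75 mm by 188 mm) begins 65 mm behind the grasp point.
Start: joints at [1.112, 0.13, 1.488, -0, 1.523, -0.085], TCP at [0.219, 0.559, 0.219] pointing down, gripper open.
Joint ranges: [-2.96, 2.96], [-0.89, 2.26], [0.02, 2.5], [-1.34, 4.48], [0, 2.73], [-2.66, 2.66]. Speed limits (rad/s): [2.39, 2.39, 2.79, 3.14, 3.14, 3.14].

## Interface

Orientations are given as a rotation vector (axis times angle).
In Python, from plant import * gives the robot as it stands.
- The arm moves only by the tool apply_moves, never from a script. Its argument "commands" is one flat list of numbers, 7 for each row, row after row: the shift along the world's x, y, z in cm, then the turn, a rotation vector about the world's x, y, z in rad, then the finger opening in cm, from 0 to 9.3. A call has 1 to 8 rows; each row shifts and turns the pose as measured when the row begins; what a row does not reach is not made up. A row lasts 1/8 s, in which the tool goes at most 62.5 mm and 10.7 degrees, less where a joint would pass 70% of its speed; a pose out of reach is approached as far as the arm can. A call with a gripper value outside its range is refused whole. The fingers move at their own pace and stop on an object; "squeeze" is the grip in N (left out, the last holds). Time passes only in rows, so rows that do not move let the fingers close. It gives the time, the measured TCP pose, the force and the opening at its end, in the units of the state.
- read_state(): the state, without advancing time (a new reading comes with each control period).
- read_camera(name): name is "scene" or "top" or "wrist"; returns (picture, depth): 400x640x3 uint8, blue, green, red; 400x640 float32, m along the optical axis (not along the pixel's ray), 0 where there is no reading.
- camera_model(name): a dict with "intrinsics" (3x3 intrinsics, pixels), "R" (3x3) and "t" (3): a world point X has camera coordinates R X + t. Camera axes: x right, y down, z forward; pixel columns grow to the right and rows downward; lengths in m; the calibration is good to about 2 mm. The wrist camera is an equidistant fisheye: a pixel r from the principal point sees the ray r / f radians off the axis. A picture is of the moment at which its call begins: read the wrist's pose just before it. camera_model takes no time and is no camera call; for the wrist camera it gives the pose at the moment of the call.
- close_job(): hands the job in, once; it reports no verdict.
Trained networks look in the newest picture that a camera, given by its name, has taken for a name from the list of things; names that differ only in an ending like _2 or _b are one class to them, and where a whole thing is asked for, a point or a joint stands for the part that bears it (a point fixed in the world has none). Each returns a list of dicts, best first, with "conf" (0 to 1); they miss things now and then, are a little off and sometimes report something else, mostly with a low value. They report only what shows in the picture. A call takes as long as a camera call. They do not tell look-alikes from the thing itself.
- find_in(query, camera): "point" ([x, y, z] in m, in the coordinates of the camera as it stood for that picture, good to about 4 mm: the middle of the surface that is visible of it).
- cut_out(query, camera): "mask" (400x640 bool, what is visible of it).
- spot_point(query, camera): "point" ([x, y, z] in m, in the coordinates of the camera as it stood for that picture, good to about 4 mm: a listed point, or the origin of a listed thing).
The state is a dict: "t": time; "q": joint angles; "dq": joint speeds; "joint_torque": joint torques, N m; "tool_pos": TCP position; "orientation": TCP orientation; "force": force on the tool from outside, world axes, zero at the start; "wrist_torque": the same for the moment, N m; "opening": finger opening in m.
Only numpy, scipy, OpenCV 4.12 (cv2) and the standard library are available. Lean on these libraries where they do the work, as an engineer would, in place of code of your own. Each camera call takes 0.05 s, during which the arm holds its last target. There are 200 camera calls.

## Task

Turn the rotary cutter stand by pushing on its spokes with a fingertip, until the cutter with the wide toothed disc stands in line with the fixed steel arrow, on the arrow's side of the hub. Either way round and several pushes are fine, and leave the stand at rest there. Do not touch or lift the cutters, and leave the other things on the bench where they are.

Things in the scene. Friction and masses are not known exactly. Their poses are not given: they have to be found in the camera images.
- stand: Fixed grey foot of the rotary stand, a 150 mm disc. Origin on the vertical axis of rotation, on the table; it never turns.
- carousel: Turning part: aluminium disc 170 mm across (top 30 mm above the table) with four level spokes. Origin on the axis, 18 mm up; its +x, +y, -x, -y run along the spokes. Turns freely either way past a full turn; about 1 N at a spoke moves it, and it stays where left. Four sockets (33 mm collars, tops 48 mm up) midway between the spokes, 55 mm from the axis, each hold a cutter that rides round.
- spoke0 (a point): Centre of the 22 mm black ball at the end of one spoke, 160 mm from the axis and 30 mm above the table. The spoke is a 14 mm round bar (23 to 37 mm above the table), clear from the disc's rim at 85 mm from the axis out to the ball at 149 mm. It can be pushed sideways by a finger lowered beside it.
- spoke1 (a point): Centre of the 22 mm black ball at the end of one spoke, 160 mm from the axis and 30 mm above the table. The spoke is a 14 mm round bar (23 to 37 mm above the table), clear from the disc's rim at 85 mm from the axis out to the ball at 149 mm. It can be pushed sideways by a finger lowered beside it.
- spoke2 (a point): Centre of the 22 mm black ball at the end of one spoke, 160 mm from the axis and 30 mm above the table. The spoke is a 14 mm round bar (23 to 37 mm above the table), clear from the disc's rim at 85 mm from the axis out to the ball at 149 mm. It can be pushed sideways by a finger lowered beside it.
- spoke3 (a point): Centre of the 22 mm black ball at the end of one spoke, 160 mm from the axis and 30 mm above the table. The spoke is a 14 mm round bar (23 to 37 mm above the table), clear from the disc's rim at 85 mm from the axis out to the ball at 149 mm. It can be pushed sideways by a finger lowered beside it.
- gear_cutter: Stands upright in a socket of the carousel: origin at the centre of the foot of its 20 mm shank, z up. About 60 mm tall; bare steel. The cutter to bring to the arrow: a toothed disc 54 mm across and 15 mm thick at its top (64 to 79 mm above the table) with a 22 mm boss over it. Much the widest of the four.
- end_mill: Stands upright in a socket of the carousel: origin at the centre of the foot of its 20 mm shank, z up. About 60 mm tall; bare steel. Straight, 20 mm across all the way up, with flutes.
- cone_cutter: Stands upright in a socket of the carousel: origin at the centre of the foot of its 20 mm shank, z up. About 60 mm tall; bare steel. Head widens upward as a cone from 16 to 34 mm, without teeth.
- ball_cutter: Stands upright in a socket of the carousel: origin at the centre of the foot of its 20 mm shank, z up. About 60 mm tall; bare steel. Head 26 mm across with a rounded top.
- gate: Fixed index arrow: a flat steel arrowhead, 40 mm above the table, on a low grey block 45 mm tall. The arrow points level at the stand's axis; its tip is 181 mm from the axis, the block reaches 239 mm. Origin on the stand's axis at table height; its own x axis runs from there towards the arrow. The spokes pass in front of the tip.
- station (a point): Where the foot of the gear cutter must stand: on the line from the axis to the arrow, 55 mm from the axis, 30 mm above the table.
- disc_a: Loose bored disc cutter 65 mm across, 14 mm thick, lying flat on the table outside the spokes' circle, beside the arrow. Leave alone.
- disc_b: Loose bored disc cutter 53 mm across, 18 mm thick, lying flat on the other side of the arrow. Leave alone.
- disc_c: Loose bored disc cutter 73 mm across, 16 mm thick, lying flat nearer the robot. Leave alone.
- bench_brush: Brush lying on the table to the left. Leave alone.
- spanner: Spanner lying on the table to the right. Leave alone.
- oil_jar: Closed jar 75 mm tall, 60 mm across, standing to the right, near the robot. Leave alone.
Mind the look-alikes: they are no part of the job. What is shaped like the gate but yellow is not meant.

How it is judged:
By the outcome, as a careful person would: the job done as asked, in the order asked, and still so for the second after the job is handed in, with the robot touching nothing.
It also fails if it takes over 72 s, if anything falls off the work surface, if the arm or the gripper's body presses on something with over 40 N, if the wrist force passes 120 N, or if a joint passes its speed limit or range.

## Working session

There is one attempt and no reset: what is moved stays moved. The work goes in short steps, Python scripts to look and compute and a tool call to move; the robot and the scene stay as the last step left them, time stands still between calls to the robot, and variables do not carry over. Pictures are saved under pics/ and viewed, about 8 in all and at most 12, crops included, and the job is handed in when it is done.

Besides the shell and the picture viewer there is one more tool, called as name(argument=value, ...) on one line, values as JSON. apply_moves: Moves the arm, as the interface text tells. Its arguments: {"type":"object","properties":{"commands":{"type":"array"},"squeeze":{"type":"number"}},"required":["commands"]}

```bash
mkdir -p pics; ls; cat > h.py <<'E'
from plant import *
import numpy as np, cv2
def w(p,c):
    m=camera_model(c); return np.array(m["R"]).T@(np.array(p)-np.array(m["t"]))
E
python3 - <<'E'
from h import *
for c in("top","scene"):
    p,d=read_camera(c); cv2.imwrite(f"pics/{c}0.png",p); np.save(f"{c}0.npy",d)
    for q in("stand","carousel","gear_cutter","gate","station","spoke0","end_mill","cone_cutter","ball_cutter"):
        print(c,q,[(np.round(w(r["point"],c),3).tolist(),round(r["conf"],2)) for r in spot_point(q,c)[:5]])
print(read_state())
E
```

```text
pics
top stand [([0.469, 0.167, 0.031], 0.22)]
top carousel [([0.568, 0.041, 0.022], 0.57), ([0.696, 0.142, 0.031], 0.16)]
top gear_cutter [([0.578, 0.092, 0.034], 0.55), ([0.284, -0.326, 0.002], 0.38)]
top gate [([0.569, 0.042, 0.021], 0.51)]
top station []
top spoke0 [([0.678, -0.084, 0.03], 0.78), ([0.469, 0.165, 0.033], 0.74), ([0.694, 0.141, 0.033], 0.7), ([0.447, -0.058, 0.031], 0.63)]
top end_mill [([0.629, 0.036, 0.031], 0.56)]
top cone_cutter [([0.515, 0.046, 0.029], 0.72)]
top ball_cutter [([0.567, -0.014, 0.033], 0.64)]
scene stand [([0.57, 0.041, -0.003], 0.73)]
scene carousel [([0.575, 0.046, 0.015], 0.71)]
scene gear_cutter [([0.578, 0.092, 0.03], 0.75)]
scene gate []
scene station []
scene spoke0 [([0.678, -0.083, 0.032], 0.86), ([0.439, -0.431, -0.001], 0.74), ([0.469, 0.165, 0.027], 0.66), ([0.45, -0.06, 0.029], 0.66)]
scene end_mill [([0.626, 0.037, 0.026], 0.64), ([0.431, 0.486, -0.003], 0.27)]
scene cone_cutter [([0.516, 0.047, 0.027], 0.58)]
scene ball_cutter [([0.517, 0.047, 0.027], 0.66), ([0.568, -0.015, 0.029], 0.63)]
{'t': 1.0, 'q': array([ 1.11158924e+00,  1.30371607e-01,  1.48817754e+00,  1.57682868e-05,
        1.52300156e+00, -8.54176945e-02]), 'dq': array([ 0.00145461,  0.00281076,  0.00234198,  0.00206643,  0.00062301,
       -0.00035104]), 'joint_torque': array([-4.30358914e-04, -5.59784460e+01, -4.92064548e+01,  7.66570517e-02,
        2.29792827e-02, -8.47573301e-05]), 'tool_pos': array([0.21907877, 0.55859238, 0.21866454]), 'orientation': array([-5.83735270e-01, -3.08688080e+00, -7.01154912e-05]), 'force': array([-0.45247604,  0.24429487, -0.61963163]), 'wrist_torque': array([-0.00432548, -0.00501604,  0.04339338]), 'opening': 0.09306458049890658}
```

View pics/top0.png

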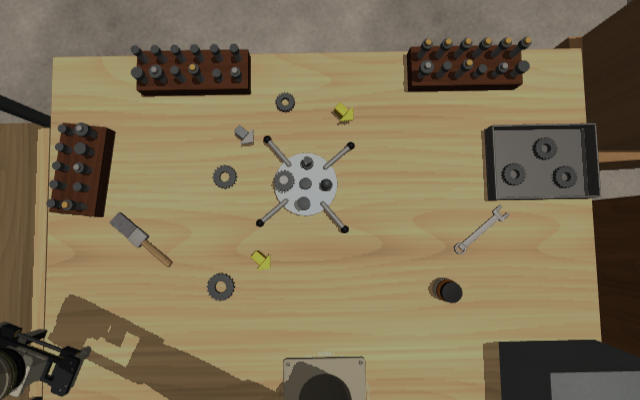

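View pics/scene0.png

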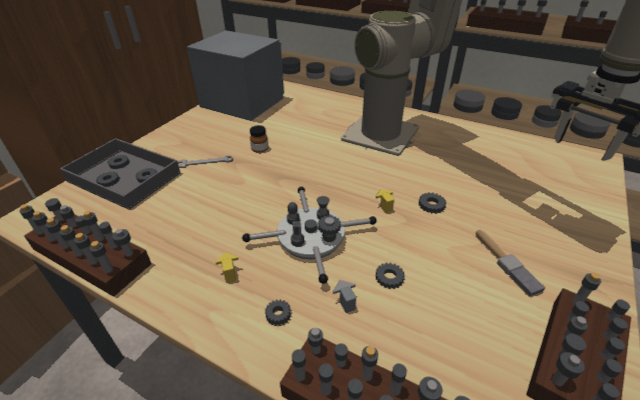

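The top view shows the steel-grey arrow at (244,134). The yellow look-alikes are at (344,113) and (261,260). The wide toothed cutter is at (284,181) and the hub at about (306,184). In the scene view the grey arrow is at (345,293) and the gear cutter at (329,228). Candidates for the gate are those three arrows, and I choose the grey one. For the cutter, the candidates are the loose discs at (225,177), (221,287) and (285,102), and I choose the one on the carousel at (284,181). I'll measure both and check them in a crop.

```bash
cat >> h.py <<'E'
def world(d,c):
    m=camera_model(c);K=np.array(m["intrinsics"]);v,u=np.indices(d.shape)
    P=np.stack([(u-K[0,2])/K[0,0]*d,(v-K[1,2])/K[1,1]*d,d],-1)
    return (P-np.array(m["t"]))@np.array(m["R"])
E
python3 - <<'E'
from h import *
p=cv2.imread("pics/top0.png");d=np.load("top0.npy");W=world(d,"top")
S=np.array([[.678,-.084],[.469,.165],[.694,.141],[.447,-.058]])
c=S.mean(0);print("axis",c,np.linalg.norm(S-c,axis=1),np.degrees(np.arctan2(*(S-c).T[::-1])))
# circle fit of the gate/disc: gate pixels
b=np.zeros(d.shape,bool);b[118:152,228:262]=1
m=b&(W[...,2]>.02)&(W[...,2]<.06)
X=W[m];print("gate n",m.sum(),X[:,2].max(),X.mean(0))
r=X[:,:2]-c;R=np.linalg.norm(r,axis=1);print("r",R.min(),R.max())
a=np.degrees(np.arctan2(r[:,1],r[:,0]));print("ang mean",a.mean(),np.median(a),a.min(),a.max(),"centroid",np.degrees(np.arctan2(*r.mean(0)[::-1])))
print("near tip angle",a[R<R.min()+.006].mean())
cut=b*0;cut[160:210,265:345]=1
for nm,zl,zh,rl in(("discrim",.025,.035,0),):
    q=cut.astype(bool)&(W[...,2]>zl)&(W[...,2]<zh); e=cv2.findContours(q.astype(np.uint8),0,1)[0]
    print("disc mean",W[q].mean(0))
q=cut.astype(bool)&(W[...,2]>.06)&(np.linalg.norm(W[...,:2]-c-[.006,.051],axis=-1)<.035)
print("gear",W[q].mean(0),q.sum(),(W[q][:,:2].max(0)+W[q][:,:2].min(0))/2-c)
ps=cv2.imread("pics/scene0.png")
A=cv2.resize(p[90:210,220:370],(600,480));B=cv2.resize(ps[180:320,230:400],(583,480))
cv2.imwrite("pics/c0.png",cv2.resize(np.hstack([A,B]),(800,325)))
for i,m in enumerate(cut_out("gate","top")+cut_out("gate","scene")): print(i,m["conf"],np.argwhere(m["mask"]).mean(0))
E
```

```text
axis [0.572 0.041] [0.16389326 0.16119864 0.15774663 0.15945532] [ -49.70205542  129.71455325   39.34051816 -141.62077608]
gate n 228 0.04910257519645228 [0.70711767 0.20186983 0.04249389]
r 0.18233443108814035 0.24025023262173617
ang mean 49.96980004631998 49.96976105588016 42.658095308533824 56.71848873228562 centroid 49.97245212381995
near tip angle 49.735544742244855
disc mean [0.56943961 0.03444962 0.0305814 ]
gear [0.57810034 0.09503808 0.08027372] 332 [0.00705002 0.05361883]
0 0.77 [259.45748988 261.33603239]
1 0.59 [134.13414634 244.70731707]
2 0.55 [111.8972332  343.26482213]
3 0.95 [265.36873156 227.21828909]
4 0.82 [294.47727273 345.51859504]
5 0.54 [200.0247678  385.11145511]
```

View pics/c0.png

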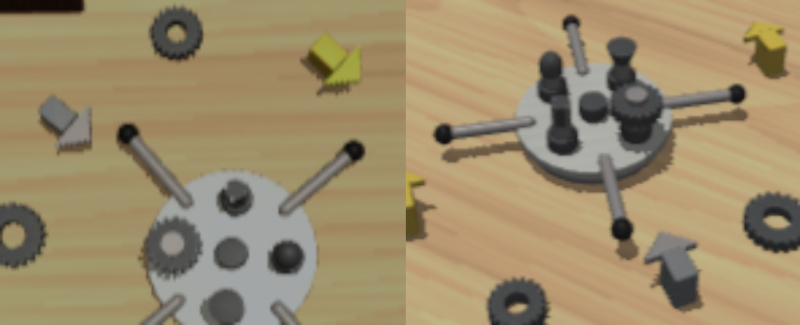

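The crop confirms it: the grey steel arrow is on the left in the top view, with the toothed disc cutter on the carousel, and both other arrows are yellow. Next I'll fit the axis and spoke angle precisely.

```bash
cat >> h.py <<'E'
from scipy.optimize import least_squares
def fit(d,c,c0=(.571,.041),th0=None,fixc=False):
    """axis and spoke angle (mod 90) from bar points"""
    W=world(d,c)[(d>0)]; r=W[:,:2]-c0; R=np.hypot(*r.T)
    B=W[(R>.092)&(R<.146)&(W[:,2]>.027)&(W[:,2]<.045)][:,:2]
    def res(x):
        v=B-(np.array(c0) if fixc else x[:2]); k=np.arctan2(v[:,1],v[:,0])-x[2]; k=k-np.round(k/(np.pi/2))*np.pi/2
        return np.hypot(*v.T)*np.sin(k)
    g=[least_squares(res,[*c0,t],loss="soft_l1",f_scale=.003) for t in ([th0] if th0 is not None else np.radians([0,22,45,67]))]
    s=min(g,key=lambda s:s.cost); return s.x[:2],np.degrees(s.x[2]),len(B),np.sqrt(np.mean(res(s.x)**2))
E
python3 - <<'E'
from h import *
for c in("top","scene"):
    d=np.load(c+"0.npy");x=fit(d,c);print(c,x)
    W=world(d,c);r=W[...,:2]-x[0];R=np.hypot(r[...,0],r[...,1])
    a=np.degrees(np.arctan2(r[...,1],r[...,0]))
    m=(R>.17)&(R<.25)&(abs(a-50)<14)&(W[...,2]>.036)&(W[...,2]<.055)&(d>0)
    n=R[m]<.185;print("gate",m.sum(),a[m].mean(),R[m].min(),R[m].max(),a[m].min(),a[m].max(),"tip",a[m][n])
    g=W[...,2]>.065; g&=(np.hypot(r[...,0]-.006,r[...,1]-.054)<.04)
    q=r[g];print("gear",q.min(0),q.max(0),(q.min(0)+q.max(0))/2)
E
```

```text
top (array([0.5731068 , 0.04070892]), np.float64(39.577384780120894), 422, np.float64(0.00403769958881363))
gate 217 50.1549878879998 0.18227266287795668 0.2397587782489482 42.92945675449561 57.024482832660354 tip [49.43644563 49.43187177 50.67612068]
gear [-0.02113755  0.02810706] [0.033024   0.07971276] [0.00594322 0.05390991]
scene (array([0.57744615, 0.04134447]), np.float64(39.5191601817055), 406, np.float64(0.003625350772428638))
gate 319 50.356680830936654 0.17741198568784008 0.23626600135172535 43.434649941298986 57.97959403350483 tip [51.2722583  49.89551823 50.50262201 50.94135899 51.70149722 52.41174016
 52.84378536 49.67792281 49.98650393 50.76287739 51.30288613 51.94930251
 48.53693513 48.96505273 49.8143622  48.52792627]
gear [-0.02493173  0.02680333] [0.02983363 0.07996351] [0.00245095 0.05338342]
```

apply_moves(commands=[2.5, -5.5, 0, 0, 0, 0.16, 0, 2.5, -5.5, 0, 0, 0, 0.16, 0, 2.5, -5.5, 0, 0, 0, 0.16, 0, 2.5, -5.5, 0, 0, 0, 0.16, 0, 2.5, -5.5, 0, 0, 0, 0.16, 0, 2.5, -5.5, 0, 0, 0, 0.16, 0, 2.5, -5.5, 0, 0, 0, 0, 0, 2.5, -5.5, 0, 0, 0, 0, 0])

```text
t: 2.1
tool_pos: [0.4161, 0.1224, 0.2186]
orientation: [-0.905, 3.004, -0.001]
force: [0.6, -0.3, -0.7]
opening: 0.0179
```

apply_moves(commands=[2.5, -5.3, 0, 0, 0, 0, 0, 2.5, -5.3, 0, 0, 0, 0, 0, 2.5, -5.3, 0, 0, 0, 0, 0, 1.2, -2.7, 0, 0, 0, 0, 0, 0, 0, 0, 0, 0, 0, 0, 0, 0, -5, 0, 0, 0, 0, 0, 0, -4, 0, 0, 0, 0, 0, 0, 0, 0, 0, 0, 0])

```text
t: 3.1
tool_pos: [0.5059, -0.0722, 0.1292]
orientation: [-0.895, 3.001, -0.003]
force: [0.3, 0.9, -0.1]
opening: 0.0006
```

```bash
python3 - <<'E'
from h import *
s=read_state();print(s["tool_pos"],s["opening"],s["q"])
p,d=read_camera("scene");t,_=read_camera("top");cv2.imwrite("pics/c1.png",np.hstack([cv2.resize(t[90:290,200:420],(400,364)),cv2.resize(p[130:330,200:420],(400,364))]))
E
```

```text
[ 0.50589827 -0.07220734  0.12917486] 0.0005919564844135744 [-0.24473355 -0.06084585  1.84978773  0.00359659  1.3425574  -2.39576964]
```

View pics/c1.png

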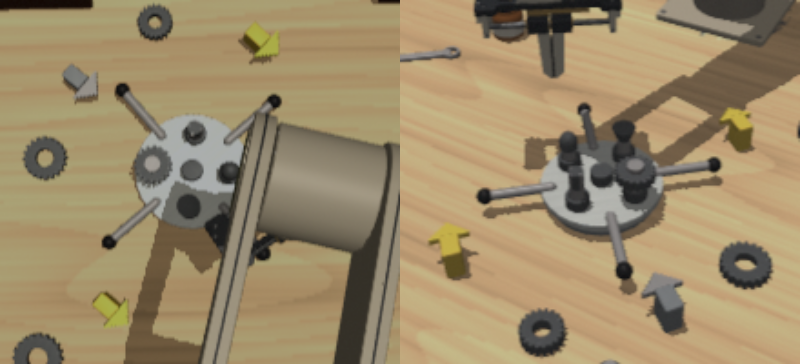

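Fingers are closed and hang beside the near-right spoke, with all clear. Lowering now.

apply_moves(commands=[0, 0, -5, 0, 0, 0, 0, 0, 0, -4, 0, 0, 0, 0, 0, 0, -1.7, 0, 0, 0, 0, 0, 0, 0, 0, 0, 0, 0])

```text
t: 3.7
tool_pos: [0.5167, -0.0733, 0.0351]
orientation: [-0.892, 2.98, -0.022]
force: [-0.3, -0.0, 0.2]
opening: 0.0004
```

apply_moves(commands=[-0.8, 0.75, 0, 0, 0, 0, 0, -0.8, 0.75, 0, 0, 0, 0, 0, -0.8, 0.8, 0, 0, 0, 0, 0, -0.8, 0.8, 0, 0, 0, 0, 0, -0.65, 0.9, 0, 0, 0, 0, 0, -0.65, 0.9, 0, 0, 0, 0, 0, -0.4, 0.8, 0, 0, 0, 0, 0, 0, 0, 0, 0, 0, 0, 0])

```text
t: 4.7
tool_pos: [0.4676, -0.0123, 0.0408]
orientation: [-0.891, 2.973, -0.027]
force: [-0.3, -0.4, -0.5]
opening: 0.0005
```

```bash
python3 - <<'E'
from h import *
s=read_state();v=s["tool_pos"][:2]-[.5725,.041];print(s["tool_pos"],s["force"],np.hypot(*v),np.degrees(np.arctan2(v[1],v[0])))
p,d=read_camera("scene");t,_=read_camera("top");cv2.imwrite("pics/c2.png",np.hstack([cv2.resize(t[90:290,200:420],(400,364)),cv2.resize(p[130:330,200:420],(400,364))]))
for c in ("scene","top"):
  for q in("spoke0","gear_cutter","end_mill"): print(c,q,[(np.round(w(r["point"],c),3).tolist(),round(float(np.degrees(np.arctan2(*(w(r["point"],c)[:2]-[.5725,.041])[::-1]))),1)) for r in spot_point(q,c)[:5]])
E
```

```text
[ 0.46757091 -0.01231395  0.04078397] [-0.27630895 -0.37108418 -0.48781096] 0.11769660750254594 -153.06510051562557
scene spoke0 [([0.677, -0.08, 0.03], -49.1), ([0.452, -0.06, 0.031], -140.2), ([0.472, 0.161, 0.027], 129.8), ([0.699, 0.141, 0.028], 38.5)]
scene gear_cutter [([0.578, 0.097, 0.03], 84.1)]
scene end_mill [([0.627, 0.036, 0.029], -4.7), ([0.803, 0.094, 0.001], 13.0)]
top spoke0 [([0.3, 0.275, -0.002], 139.4), ([0.673, -0.081, 0.029], -50.4), ([0.694, 0.142, 0.034], 39.6), ([0.468, 0.167, 0.028], 129.6)]
top gear_cutter [([0.577, 0.093, 0.036], 85.0), ([0.604, 0.261, 0.003], 81.9)]
top end_mill [([0.629, 0.037, 0.03], -4.0)]
```

View pics/c2.png

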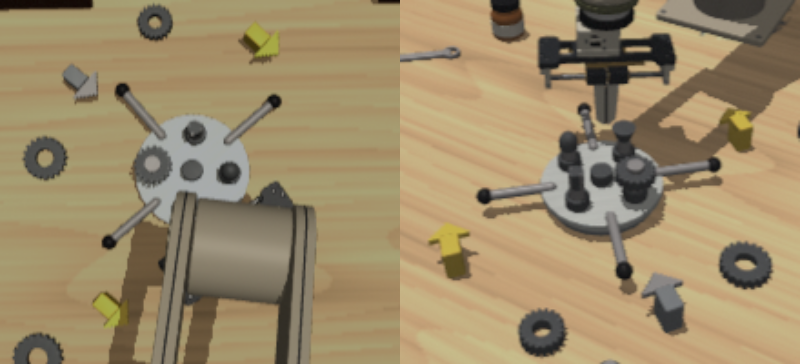

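Fingertip passed above the spoke at z≈0.041, and the stand hasn't moved. I'll check why the descent fell short.

```bash
python3 - <<'E'
from h import *
s=read_state();print(s["q"],s["joint_torque"],s["force"],s["orientation"])
E
```

```text
[-1.37594143e-01 -1.05809651e-01  2.06614962e+00 -3.34470073e-04
  1.13930396e+00 -2.28946905e+00] [ 3.19935987e-02 -3.85141182e+01 -4.39971793e+01 -5.97146130e-02
 -2.44662166e-01 -4.44563440e-03] [-0.30504852  0.21622401 -0.23567323] [-0.88923668  2.97331061 -0.02746171]
```

apply_moves(commands=[0, 0, 3, 0, 0, 0, 0, 0, 0, 0, 0, 0, 0, 0])

```text
t: 5.35
tool_pos: [0.4678, -0.0135, 0.0711]
orientation: [-0.889, 2.974, -0.027]
force: [-0.3, 0.2, 0.1]
opening: 0.0004
```

```bash
python3 - <<'E'
from h import *
s=read_state();print(s["q"],s["tool_pos"],s["joint_torque"],s["force"],s["orientation"])
E
```

```text
[-1.38232840e-01 -1.49965596e-01  2.04524633e+00 -3.50782455e-04
  1.20524871e+00 -2.28961165e+00] [ 0.46783195 -0.01351657  0.07109802] [ 1.13199656e-01 -3.79771292e+01 -4.52237463e+01 -5.68609592e-02
  4.51531168e-01  5.16603704e-04] [-0.27958997  0.18797985  0.10784175] [-0.88871369  2.97432965 -0.0269538 ]
```

```bash
cat >> h.py <<'E'
from scipy.spatial.transform import Rotation as Ro
def fix(yaw=None):
    R=Ro.from_rotvec(read_state()["orientation"]);y=R.as_matrix()[:,1]
    a=np.arctan2(y[1],y[0]) if yaw is None else yaw
    y=np.array([np.cos(a),np.sin(a),0]);z=np.array([0,0,-1.]);D=np.c_[np.cross(y,z),y,z]
    return np.degrees(a),(Ro.from_matrix(D)*R.inv()).as_rotvec().round(4)
E
python3 -c "
from h import *
print(fix())"
```

```text
(np.float64(123.24772980329232), array([ 0.006 ,  0.0406, -0.0004]))
```

apply_moves(commands=[1.9, -2.9, 0, 0.006, 0.04, 0, 0, 1.9, -2.9, 0, 0, 0, 0, 0, 0, 0, 0, 0, 0, 0, 0, 0, 0, -2, 0, 0, 0, 0, 0, 0, 0, 0, 0, 0, 0])

```text
t: 5.98
tool_pos: [0.5033, -0.0716, 0.0464]
orientation: [0.898, -3.005, -0.006]
force: [-0.2, -0.7, -0.0]
opening: 0.0005
```

```bash
python3 -c "
from h import *
s=read_state();print(s['tool_pos'],s['q'],fix())"
```

```text
[ 0.50334033 -0.07162396  0.04641531] [-2.42830814e-01  4.71192724e-02  1.90459932e+00  8.71807797e-04
  1.19629171e+00 -2.39438936e+00] (np.float64(123.25623494776775), array([-0.0023, -0.006 , -0.    ]))
```

apply_moves(commands=[0, 0, -1.2, 0, -0.006, 0, 0, 0, 0, -1.2, 0, 0, 0, 0, 0, 0, 0, 0, 0, 0, 0])

```text
t: 6.35
tool_pos: [0.5028, -0.0705, 0.0213]
orientation: [-0.9, 3.009, 0.004]
force: [0.6, 0.1, -0.8]
opening: 0.0007
```

apply_moves(commands=[-0.55, 0.55, 0, 0, 0, 0, 0, -0.55, 0.55, 0, 0, 0, 0, 0, -0.55, 0.55, 0, 0, 0, 0, 0, -0.55, 0.55, 0, 0, 0, 0, 0, -0.5, 0.6, 0, 0, 0, 0, 0, -0.5, 0.6, 0, 0, 0, 0, 0, -0.5, 0.6, 0, 0, 0, 0, 0, 0, 0, 0, 0, 0, 0, 0])

```text
t: 7.35
tool_pos: [0.4647, -0.0277, 0.0231]
orientation: [-0.9, 3.005, 0.001]
force: [-0.3, 0.7, 0.4]
opening: 0.0006
```

```bash
cat > m.py <<'E'
from h import *
s=read_state();v=s["tool_pos"][:2]-[.5725,.041];print(s["tool_pos"],s["force"],np.hypot(*v),np.degrees(np.arctan2(v[1],v[0])),fix())
p,d=read_camera("scene");t,dt=read_camera("top")
for c in ("scene","top"):
  for q in("spoke0","gear_cutter","end_mill","cone_cutter"): print(c,q,[(np.round(w(r["point"],c),3).tolist(),round(float(np.degrees(np.arctan2(*(w(r["point"],c)[:2]-[.5725,.041])[::-1]))),1)) for r in spot_point(q,c)[:5]])
E
python3 m.py
```

```text
[ 0.46474294 -0.02766986  0.02312994] [-0.33075362  0.65080711  0.42410776] 0.1277776736797323 -147.49204126492864 (np.float64(123.33616666645139), array([-0.0018,  0.0043, -0.    ]))
scene spoke0 [([0.428, -0.019, 0.029], -157.4), ([0.639, -0.107, 0.028], -66.0), ([0.515, 0.186, 0.026], 111.6), ([0.523, 0.061, 0.027], 158.3)]
scene gear_cutter []
scene end_mill [([0.624, 0.02, 0.027], -22.0)]
scene cone_cutter []
top spoke0 [([0.719, 0.101, 0.031], 22.2), ([0.636, -0.107, 0.029], -66.6)]
top gear_cutter [([0.594, 0.091, 0.035], 66.8)]
top end_mill [([0.627, 0.022, 0.031], -19.3)]
top cone_cutter [([0.52, 0.06, 0.029], 160.0)]
```

apply_moves(commands=[-0.35, 0.6, -0.05, 0, 0, 0, 0, -0.3, 0.6, 0, 0, 0, 0, 0, -0.2, 0.6, 0, 0, 0, 0, 0, -0.15, 0.6, 0, 0, 0, 0, 0, -0.1, 0.5, 0, 0, 0, 0, 0, 0, 0, 0, 0, 0, 0, 0])

```text
t: 8.6
tool_pos: [0.4541, 0.0027, 0.0231]
orientation: [-0.899, 3.004, -0.001]
force: [0.7, -0.5, -0.4]
opening: 0.0001
```

```bash
python3 m.py
```

```text
[0.45406431 0.00268002 0.02309676] [ 0.68131436 -0.53042784 -0.36683782] 0.12448066008795972 -162.0709634408797 (np.float64(123.30810718163885), array([-0.0011,  0.006 , -0.    ]))
scene spoke0 [([0.554, 0.203, 0.027], 96.4), ([0.733, 0.06, 0.029], 6.8), ([0.596, -0.117, 0.03], -81.4), ([0.417, 0.022, 0.031], -173.1)]
scene gear_cutter [([0.606, 0.083, 0.028], 51.7), ([0.531, 0.075, 0.026], 140.7)]
scene end_mill [([0.431, 0.483, -0.004], 107.8)]
scene cone_cutter [([0.529, 0.071, 0.031], 145.0)]
top spoke0 [([0.594, -0.117, 0.03], -82.2), ([0.73, 0.061, 0.031], 7.2), ([0.552, 0.2, 0.031], 97.3)]
top gear_cutter [([0.606, 0.08, 0.034], 49.4)]
top end_mill [([0.62, 0.011, 0.03], -32.4)]
top cone_cutter [([0.527, 0.071, 0.034], 146.2)]
```

```bash
cat > f.py <<'E'
from h import *
import sys
C=np.array([.5725,.041])
for c in("top","scene"):
    p,d=read_camera(c); 
    if len(sys.argv)>1: cv2.imwrite(f"pics/{sys.argv[1]}_{c}.png",p)
    W=world(d,c);r=W[...,:2]-C;a=np.degrees(np.arctan2(r[...,1],r[...,0]));R=np.hypot(r[...,0],r[...,1])
    m=(R>.17)&(R<.25)&(abs(a-50)<14)&(W[...,2]>.036)&(W[...,2]<.055)&(d>0)
    print(c,"gate",a[m].mean())
    for k in range(4):
        t=7-90*k;da=(a-t+180)%360-180
        m=(R>.092)&(R<.146)&(abs(da)<14)&(W[...,2]>.026)&(W[...,2]<.041)&(d>0)
        print("  spoke",k,m.sum(),(da[m].mean()+7) if m.any() else None)
    print("  fit",fit(np.where(abs((a-187+180)%360-180)>20,d,0),c,C,np.radians(7)))
    g=(W[...,2]>.065)&(np.hypot(r[...,0]-.035,r[...,1]-.042)<.042)&(d>0);q=r[g];mid=(q.min(0)+q.max(0))/2;print("  gear",mid,np.degrees(np.arctan2(mid[1],mid[0])))
E
python3 f.py
```

```text
top gate 50.04919803242884
  spoke 0 101 6.782968261891251
  spoke 1 101 7.288906449770057
  spoke 2 0 None
  spoke 3 105 6.570722549862661
  fit (array([0.57318953, 0.04083154]), np.float64(6.9145757578987945), 312, np.float64(0.004004725745074673))
  gear [0.03484401 0.04304055] 51.00767146643251
scene gate 49.41954535801982
  spoke 0 119 7.1701517705071165
  spoke 1 101 9.206581172641036
  spoke 2 90 10.49474787249928
  spoke 3 125 4.664977285643495
  fit (array([0.57734992, 0.04252353]), np.float64(6.900748775078125), 340, np.float64(0.0035650825855004648))
  gear [0.03462729 0.04196557] 50.47273936565935
```

apply_moves(commands=[-0.05, 0.2, 0, 0, 0, 0, 0, -0.05, 0.2, 0, 0, 0, 0, 0, 0, 0, 0, 0, 0, 0, 0])

```text
t: 9.57
tool_pos: [0.4535, 0.0061, 0.0233]
orientation: [-0.897, 3.004, -0.002]
force: [0.2, 0.4, -0.9]
opening: 0.0004
```

```bash
python3 f.py
```

```text
top gate 50.01276903900317
  spoke 0 102 5.2299084671113
  spoke 1 103 5.713915311432242
  spoke 2 0 None
  spoke 3 106 5.054088978574551
  fit (array([0.57311804, 0.04071965]), np.float64(5.402255463629087), 314, np.float64(0.004007806717003017))
  gear [0.0362041  0.04288239] 49.826769108723305
scene gate 49.45870019468756
  spoke 0 119 5.78932380873611
  spoke 1 101 7.664287008762826
  spoke 2 94 9.413976553542366
  spoke 3 128 3.118129617536037
  fit (array([0.57739982, 0.0425196 ]), np.float64(5.4122544792747895), 341, np.float64(0.003542405936994753))
  gear [0.0372067 0.0410313] 47.79863112403437
```

The spokes are at 5.4°, which puts the gear cutter at 50.4° against the arrow's 50.1°. Backing off, lifting clear and checking again.

apply_moves(commands=[0.2, -0.6, 0, 0, 0, 0, 0, 0.3, -0.8, 0, 0, 0, 0, 0, 0, 0, 2, 0, 0, 0, 0, 0, 0, 0, 4, 0, 0, 0, 0, 0, 0, 0, 4, 0, 0, 0, 0, 0, -3, 0, 3, 0, 0, 0, 0, -4, -4, 0, 0, 0, 0, 0, 0, -5, 0, 0, 0, 0, 0])

```text
schema error: expected a multiple of 7 numbers
```

apply_moves(commands=[0, -5, 0, 0, 0, 0, 0, 0, -5, 0, 0, 0, 0, 0, 0, -5, 0, 0, 0, 0, 0, 0, -5, 0, 0, 0, 0, 0, 0, 0, 0, 0, 0, 0, 0, 0, 0, 0, 0, 0, 0, 0])

```text
t: 10.42
tool_pos: [0.4549, -0.1954, 0.0237]
orientation: [-0.892, 3.008, -0.007]
force: [-0.5, -0.0, 1.0]
opening: 0.0006
```

```bash
python3 f.py e; python3 -c "
import cv2,numpy as np
t=cv2.imread('pics/e_top.png');p=cv2.imread('pics/e_scene.png')
cv2.imwrite('pics/c3.png',np.hstack([cv2.resize(t[90:290,200:420],(400,364),interpolation=2),cv2.resize(p[130:330,200:420],(400,364))]))"
```

```text
top gate 49.96347271210061
  spoke 0 102 5.224736953190466
  spoke 1 103 5.707181242299758
  spoke 2 105 5.4884613444360815
  spoke 3 102 5.103018340107989
  fit (array([0.57306194, 0.0406826 ]), np.float64(5.403318479364951), 312, np.float64(0.004006539910235924))
  gear [0.03632257 0.04286321] 49.72183544800414
scene gate 49.41129952398641
  spoke 0 117 5.770124493897482
  spoke 1 102 7.705745281164157
  spoke 2 57 5.559865714975772
  spoke 3 127 3.1121234662206674
  fit (array([0.57742871, 0.04255574]), np.float64(5.4018284772106675), 338, np.float64(0.0035691977806401112))
  gear [0.03762629 0.04137563] 47.717153631840986
```

View pics/c3.png

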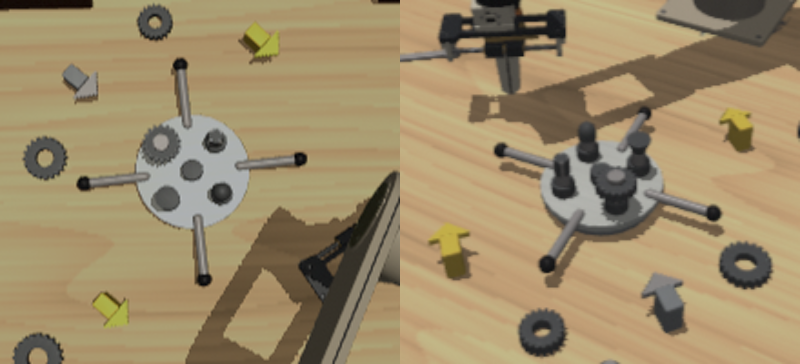

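The first retreat call was refused because of a miscount. The second still swept straight back from the spoke through free table and touched nothing. In the picture the gear cutter stands on the line from the hub to the grey arrow, the discs are unmoved, and the spokes still read 5.4°. Lifting and handing in.

apply_moves(commands=[0, 0, 4, 0, 0, 0, 0, 0, 0, 4, 0, 0, 0, 0, 0, 0, 4, 0, 0, 0, 0, 0, 0, 0, 0, 0, 0, 0])

```text
t: 11.02
tool_pos: [0.454, -0.1887, 0.1459]
orientation: [-0.909, 3.004, -0.003]
force: [-0.7, 1.2, -0.3]
opening: 0.0006
```

```bash
python3 f.py | grep -E "gate|fit"; python3 -c "
from h import *
print(close_job())"
```

```text
top gate 49.97620651560105
  fit (array([0.57304446, 0.04072869]), np.float64(5.413635834631327), 313, np.float64(0.003981366135219566))
scene gate 49.42320227137298
  fit (array([0.57732766, 0.04274373]), np.float64(5.261582356600597), 345, np.float64(0.0035248249241660525))
the job is handed in; nothing more can be done
None
```

The gear cutter now stands in line with the steel arrow, on the arrow's side of the hub, and the job is handed in at about 11 s on the clock. I turned the stand about 34° clockwise by pushing one spoke with the closed fingertips. I then backed the fingers off and lifted them clear.

**Last checks:**
- **Alignment:** The spokes read 5.4° from the top camera, which puts the gear cutter at 50.4° against the arrow's 50.0–50.2°. That is within about 0.5°, less than 0.5 mm at the cutter.
- **At rest:** The angle did not change after I retreated. The final picture showed the loose discs in view where they had been and the stand clear of the robot.
- **Scene camera disagreement:** The spoke fit from that camera agreed (5.3–5.4°), but its direct cutter reading (47.7°) and its arrow reading (49.4°) did not. I put this down to its oblique view and went by the top camera.

**What went wrong:**
- **First push:** It passed just above the spoke because the descent fell short, so I repeated it lower.
- **Retreat:** One retreat command was refused for a wrong number count, so the fingers moved straight back at table height before lifting. They touched nothing.

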